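Seat the race-car battery under its hold-down lip and spray the terminals

TASK

Slide the battery along its tray until its foot is fully home under the steel lip, square against the stop. Only then press the black cap of the spray canister behind the stop all the way down and let it spring back up, to treat the terminals. Do not tip the battery over, and leave the other things on the table and the tray where they are.

Things in the scene. Friction and masses are not known exactly. Their poses are not given: they have to be found in the camera images.
- tray: fixed tray: aluminium plate 390 mm long (its x, -205 to +185) by 200 wide (its y, -100 to +100), 8 thick. Origin on the centre line at table level; z up; the battery slides along +x (roughly to the robot's left, yaw 67 to 113 degrees). A canister 52 mm in diameter is clamped upright at x = +145, behind the stop
- stop_face (a point): foot of the steel stop block's face, on the tray's centre line at x = +85 mm, on the plate's top (z = 8 mm). Above it a lip overhangs 10 mm back towards the battery (-x), its underside 14 mm and its top 23 mm above the plate. Same axes as the tray
- seat (a point): where the battery's origin is when fully home: tray x = +18, y = 0, plate top; same axes as the tray. Low steel guides 16 mm high lead in: parallel, inner faces 78 mm apart, from tray x = +55 mm to the stop (so 4 mm of play each way), flaring at 20 degrees to 120 mm apart at x = -5
- battery: loose black battery, 0.5 to 1 kg: case 110 mm long (x), 66 wide (y), 70 tall, on a foot 134 by 70 by 10 thick, so ledges stick out 12 mm front and rear; two brass terminals 10 mm tall on top near its front (+x) end. Origin at the centre of its underside, z up. Starts on the tray 93 to 143 mm short of its seat, front towards the lip, a little off-centre and askew; slides with 2 to 8 N
- spray_cap (a joint): travel of the canister's sprung cap, m: 0 = up, 0.008 = fully down; it takes about 2.5 N to start moving, 9 N to be fully down, and it springs back.
- cap_top (a point): centre of the flat top of the canister's cap (black, 32 mm diameter), 168 mm above the table when up; it is pressed straight down
- socket: a steel socket, open tube 32 mm diameter, 45 mm tall, standing on the tray's base plate beside the stop block, on the tray's +y side; bystander; origin at the centre of its underside
- spanner: a flat steel spanner 180 mm long lying on the table alongside the tray, 145 to 165 mm from the tray's centre line on its +y side; bystander
- dish: a shallow steel parts bowl, 100 mm diameter, 30 mm tall, on the table on the tray's -y side; bystander; origin at the centre of its underside
- screwdriver: a screwdriver 200 mm long lying on the table to the robot's right; bystander
- earmuffs: black ear defenders standing on the table to the robot's left, about 180 mm wide and 180 mm tall; bystander; origin under the middle, on the table
- flask: a small amber bottle, 56 mm diameter, 140 mm tall, standing on the table to the robot's right; bystander; origin at the centre of its underside
Things that resemble listed ones, but are neither listed nor needed, are in the scene too. Leave any green or purple look-alike of the battery alone.

How it is judged:
By the outcome, as a careful person would: the job done as asked, in the order asked, and still so for the second after the job is handed in, with the robot touching nothing.
It also fails if it takes over 51 s, if anything falls off the work surface, if the arm or the gripper's body presses on something with over 40 N, if the wrist force passes 120 N, or if a joint passes its speed limit or range.

ROBOT

A 7-joint arm with a two-finger parallel gripper is mounted at the origin on the work surface. World frame = base frame: x ahead of the robot, y to its left, z up, the work surface at z = 0. Lengths are in mm, angles in rad, forces in N, time in s.
With the tool pointing down it reaches from about 400 to 900 mm from the base axis. Payload 5.6 kg.
Tool frame: the origin (TCP) lies midway between the tips of the shut fingers; the grasp point (between the pads) lies 19 mm behind it; z points along the fingers, y is the line along which they close (so a half turn about z gives the same grasp; the last joint's range is limited). The gripper opens to 92 mm and grips with 3 to 60 N. Pads are 20 mm wide; open, the fingers measure 128 mm over their backs; the gripper's body (75 mm by 189 mm) begins 69 mm behind the grasp point.
Start: joints at [-1.243, 0.468, -0.012, 1.603, 0.006, 1.071, -0.056], TCP at [235.576, 605.816, 214.592] pointing down, gripper open.
Joint ranges: [-2.53, 2.53], [-0.31, 2.02], [-1.57, 1.55], [0.28, 2.44], [-1.29, 4.43], [0.15, 1.84], [-2.92, 2.92]. Speed limits (rad/s): [2.57, 2.57, 3.14, 3.14, 3.14, 3.14, 3.14].

INTERFACE

Orientations are given as a rotation vector (axis times angle).
In Python, from cell import robot, grip, kin, viewer gives the robot as it stands. Calls block until the motion is done:
- robot.movep(position, orientation): joint-space move of the TCP to a pose.
- robot.servo_line(position, feed=150, rotation=None): straight line of the TCP; rotation=None keeps the orientation; feed is the mean speed in mm/s.
- robot.goto_joints(angles): joint-space move.
- grip(opening, newtons=None): opening from 0.0 (shut) to 1.0 (fully open); newtons is the grip in N (None keeps the last); returns when the fingers have stopped.
- robot.hold(seconds).
- kin.ik(position, orientation): joint angles nearest the present ones, or None.
- robot.observe(): the state.
- viewer.read_camera(name): name is "side" or "top"; returns the picture (480x640x3 uint8, red, green, blue); there is no depth.
- viewer.camera_info(name): a dict with "camera_matrix" (3x3 intrinsics, pixels), "k1" (the pictures are not rectified: a ray, as slopes to the right and down, at radius r is drawn at 1 + k1 r^2 times it, then the intrinsics apply), "R" (3x3) and "t" (3): a world point X has camera coordinates R X + t. Camera axes: x right, y down, z forward; pixel columns grow to the right and rows downward; lengths in mm; the calibration is good to about 2 mm. A picture is of the moment at which its call begins. camera_info takes no time and is no camera call.
A pose or a line that the arm cannot do raises robot.IKError and nothing moves.
- robot.job_done(): hands the job in; it is judged then, once.
Trained networks look in the newest picture that a camera, given by its name, has taken for a name from the list of things; names that differ only in an ending like _2 or _b are one class to them, and where a whole thing is asked for, a point or a joint stands for the part that bears it (a point fixed in the world has none). Each returns a list of dicts, best first, with "confidence" (0 to 1); they miss things now and then, are a little off and sometimes report something else, mostly with a low value. They report only what shows in the picture. A call takes as long as a camera call. They do not tell look-alikes from the thing itself.
- viewer.silhouettes(name, camera): "mask" (480x640 bool, what is visible of it).
- viewer.pinpoint(name, camera): "at" ([x, y, z] in mm, in the coordinates of the camera as it stood for that picture, good to about 4 mm: a listed point, or the origin of a listed thing).
The state is a dict: "t": time; "joints": joint angles; "joint_velocities": joint speeds; "joint_torque": joint torques, N m; "tcp_pos": TCP position; "tcp_rot": TCP orientation; "contact_force": force on the tool from outside, world axes, zero at the start; "wrist_torque": the same for the moment, N m; "grip_width": opening from 0.0 (shut) to 1.0 (fully open); "grip_force": force on a finger pad.
Only numpy, scipy, OpenCV 4.12 (cv2) and the standard library are available. Lean on these libraries where they do the work, as an engineer would, in place of code of your own. Each camera call takes 0.05 s, during which the arm holds its last target. There are 200 camera calls.

## Working session

There is one attempt and no reset: what is moved stays moved. The work goes in short steps, each a Python script; the robot and the scene stay as the last script left them, time stands still between calls to the robot, and variables do not carry over. Pictures are saved under pics/ and viewed, at most 10 in all, crops included, and the job is handed in when it is done.

```bash
ls; mkdir -p pics; cat > h.py <<'E'
import numpy as np, cv2
from cell import robot, grip, kin, viewer
def toworld(cam,p):
    c=viewer.camera_info(cam); return np.array(c["R"]).T@(np.array(p)-np.array(c["t"]))
def project(cam,X):
    c=viewer.camera_info(cam); X=np.atleast_2d(X)@np.array(c["R"]).T+np.array(c["t"])
    s=X[:,:2]/X[:,2:]; s=s*(1+c["k1"]*(s**2).sum(1,keepdims=True)); K=np.array(c["camera_matrix"])
    return s@K[:2,:2].T+K[:2,2]
def onplane(cam,px,z):
    c=viewer.camera_info(cam);K=np.array(c["camera_matrix"]);R=np.array(c["R"])
    d=(np.array(px,float)-K[:2,2])/np.array([K[0,0],K[1,1]]); s=d.copy()
    for _ in range(20): s=d/(1+c["k1"]*(s@s))
    r=R.T@np.r_[s,1]; o=-R.T@np.array(c["t"]); return o+r*(z-o[2])/r[2]
def snap(cam,name):
    im=viewer.read_camera(cam); cv2.imwrite("pics/"+name,im[:,:,::-1]); return im
E
python3 - <<'E'
from h import *
np.set_printoptions(precision=1,suppress=True)
for c in("top","side"):
    snap(c,c+"1.png")
    for n in("battery","stop_face","seat","cap_top","tray","socket","dish","earmuffs","flask","spanner"):
        for d in viewer.pinpoint(n,c)[:3]: print(c,n,round(d["confidence"],2),toworld(c,d["at"]))
print(robot.observe()["t"],robot.observe()["tcp_rot"])
E
```

```text
pics
top battery 0.94 [541.3 -76.4  13.8]
top battery 0.64 [ 448.6 -319.5    2.8]
top battery 0.57 [ 295.5 -166.9    1.1]
top stop_face 0.91 [597.7 105.    7.6]
top seat 0.84 [571.7  39.7   6.4]
top seat 0.29 [597.3 104.3   7.2]
top tray 0.75 [565.9  26.6  -4.5]
top tray 0.59 [ 432.1 -467.5    0.8]
top tray 0.32 [753.1 -24.8   0.4]
top socket 0.56 [523.7 132.2   9.7]
top dish 0.77 [753.4 -25.5   1.8]
top earmuffs 0.67 [602.8 485.1   1.5]
top earmuffs 0.4 [569.   24.   -1.6]
top flask 0.97 [ 429.4 -464.1   -1.6]
top spanner 0.57 [427.1 114.   -1. ]
side battery 0.96 [543.3 -74.9  10.6]
side battery 0.71 [ 641.6 -419.6    3.2]
side battery 0.62 [ 299.1 -170.7   -2.4]
side stop_face 0.81 [602.9 103.1  11.2]
side seat 0.77 [570.2  37.7   3.9]
side cap_top 0.64 [613.3 161.8 169.4]
side tray 0.73 [566.   21.2  -0.3]
side socket 0.58 [525.5 128.5   4.5]
side earmuffs 0.64 [608.1 486.8  -3.2]
side flask 0.68 [ 430.  -465.8   -1. ]
1.1 [ 0.6  3.1 -0. ]
```

View pics/top1.png

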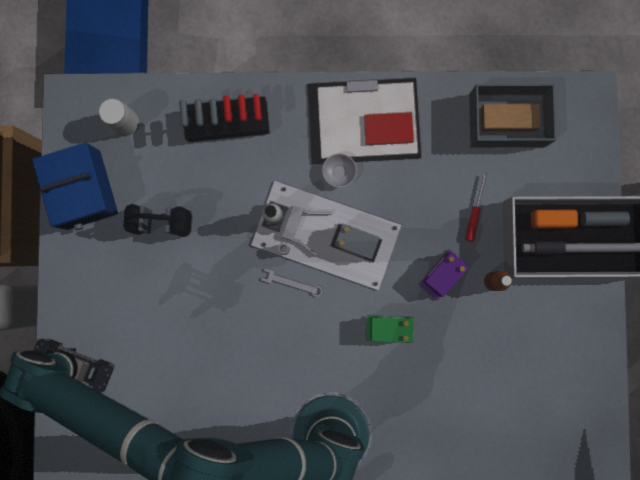

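View pics/side1.png

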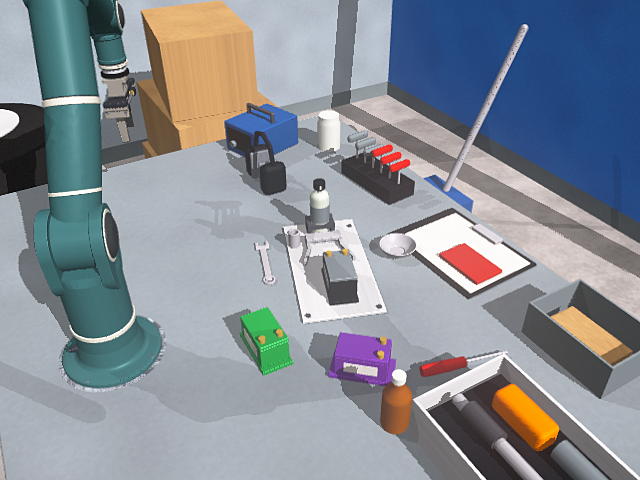

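Tray at top-image (327,236), with the canister at its left end (273,212) and the black battery at (356,243). The green (390,329) and purple (444,274) look-alikes lie outside the tray. Next I'll refine the tray and battery poses by fitting the silhouettes.

```bash
cat >> h.py <<'E'
from scipy.optimize import minimize
from scipy.spatial.transform import Rotation as Ro
def box(x0,x1,y0,y1,z0,z1): return np.array([[x,y,z] for x in(x0,x1) for y in(y0,y1) for z in(z0,z1)],float)
BAT=[box(-67,67,-35,35,8,18),box(-55,55,-33,33,18,88)]; TRAY=[box(-205,185,-100,100,0,8)]
def rot2(a): return np.array([[np.cos(a),-np.sin(a)],[np.sin(a),np.cos(a)]])
def place(B,p):
    Q=B.copy(); Q[:,:2]=B[:,:2]@rot2(p[2]).T+p[:2]; return Q
def render(cam,parts,p):
    m=np.zeros((1920,2560),np.uint8)
    for B in parts:
        q=(project(cam,place(B,p))+.5)*4-.5
        cv2.fillConvexPoly(m,cv2.convexHull((q*16).round().astype(np.int32)),1,shift=4)
    return cv2.resize(m.astype(np.float32),(640,480),interpolation=cv2.INTER_AREA)
def fit(name,parts,p0,cams,fill=False):
    M={}
    for c in cams:
        best=max(viewer.silhouettes(name,c),key=lambda d:(d["mask"]*render(c,parts,p0)).sum())["mask"].astype(np.uint8)
        if fill: best=cv2.fillConvexPoly(best,cv2.convexHull(cv2.findNonZero(best)),1)
        M[c]=best.astype(np.float32)
    def cost(v):
        p=v*[1,1,.01]; s=0
        for c in cams:
            r=render(c,parts,p); s+=1-np.minimum(r,M[c]).sum()/np.maximum(r,M[c]).sum()
        return s/len(cams)
    v0=np.array(p0)*[1,1,100]
    r=minimize(cost,v0,method="Nelder-Mead",options=dict(initial_simplex=np.vstack([v0,v0+[8,0,0],v0+[0,8,0],v0+[0,0,10]]),xatol=.1,fatol=1e-4))
    return r.x*[1,1,.01],r.fun
def rel(T,p): return np.r_[rot2(T[2]).T@(np.array(p[:2])-T[:2])]
def wor(T,q): return rot2(T[2])@np.array(q[:2],float)+T[:2]
E
python3 - <<'E'
from h import *
np.set_printoptions(precision=2,suppress=True)
for c in("top","side"): viewer.read_camera(c)
for cs in(["top"],["top","side"]):
    T,f=fit("tray",TRAY,[566,24,1.17],cs,cs==["top"]); print("T",cs,T,np.degrees(T[2]),f)
    b,f=fit("battery",BAT,[542,-75,1.17],cs); print("B",cs,b,np.degrees(b[2]),f, rel(T,b))
    for n,p in dict(stop=(600,104),cap=(613.3,161.8),seat=(571,38.7),socket=(524.5,130.5)).items(): print(n,rel(T,p))
E
```

```text
T ['top'] [567.47  22.95   1.23] 70.66631392523817 0.023792386054992676
B ['top'] [541.39 -71.92   1.21] 69.11340958453899 0.03550708293914795 [-98.15  -6.8 ]
stop [87.25 -3.86]
cap [146.19   2.72]
seat [16.03  1.88]
socket [87.26 76.15]
T ['top', 'side'] [567.26  22.63   1.23] 70.41263458296507 0.2316662073135376
B ['top', 'side'] [541.41 -71.79   1.19] 68.0101662327864 0.07895684242248535 [-97.62  -7.3 ]
stop [87.64 -3.57]
cap [146.56   3.28]
seat [16.4   1.86]
socket [87.3  76.45]
```

```bash
cat >> h.py <<'E'
T=np.array([567.4,22.8,np.radians(70.6)])
def ori(yaw,flip=0):  # tool down, tool y along yaw+90deg
    a=yaw+np.pi/2+flip*np.pi; y=np.array([np.cos(a),np.sin(a),0]); z=np.array([0,0,-1.])
    return Ro.from_matrix(np.c_[np.cross(y,z),y,z]).as_rotvec()
E
python3 - <<'E'
from h import *
np.set_printoptions(precision=2,suppress=True)
for f in(0,1):
    for q,z in(((-98,-7),40),((-98,-7),200),((18,0),40),((-120,0),20),((145,0),150),((145,0),220)):
        print(f,q,z,kin.ik(np.r_[wor(T,q),z],ori(T[2],f)))
E
```

```text
0 (-98, -7) 40 [ 0.07  0.54  0.01  1.97 -0.01  0.63  2.88]
0 (-98, -7) 200 [ 0.99  0.72 -1.32  1.82  0.75  1.22  2.24]
0 (18, 0) 40 [-0.04  0.58 -0.11  1.9   0.1   0.67  2.59]
0 (-120, 0) 20 [ 0.11  0.56 -0.    2.    0.    0.57  2.91]
0 (145, 0) 150 [-0.22  0.52 -0.12  1.69  0.07  0.94  2.44]
0 (145, 0) 220 [-0.25  0.44 -0.07  1.63  0.03  1.07  2.47]
1 (-98, -7) 40 [-0.33  0.59  0.51  2.   -0.45  0.67  0.14]
1 (-98, -7) 200 [-0.52  0.36  0.73  1.91 -0.29  0.98  0.01]
1 (18, 0) 40 [-0.53  0.63  0.53  1.93 -0.48  0.71 -0.05]
1 (-120, 0) 20 [-0.25  0.6   0.46  2.03 -0.45  0.61  0.17]
1 (145, 0) 150 [-0.71  0.55  0.55  1.72 -0.34  0.96 -0.36]
1 (145, 0) 220 [-0.71  0.47  0.55  1.66 -0.27  1.08 -0.41]
```

```bash
python3 - <<'E'
from h import *
np.set_printoptions(precision=2,suppress=True)
B=np.array([541.4,-71.9]); by=np.radians(68.6)
o=robot.observe(); robot.servo_line(np.r_[o["tcp_pos"][:2],270],feed=200)
grip(1.0)
robot.movep(np.r_[B,250],ori(by,1))
robot.servo_line(np.r_[B,115],feed=200)
robot.servo_line(np.r_[B,45],feed=100)
grip(0.0,25)
o=robot.observe(); print(o["t"],o["tcp_pos"],o["contact_force"],o["grip_width"]*92,o["grip_force"])
snap("side","side2.png")
E
```

```text
6.9583 [541.79 -71.89  45.34] [ 0.47 -0.55  1.86] 66.02085042757363 24.9615615606308
```

View pics/side2.png

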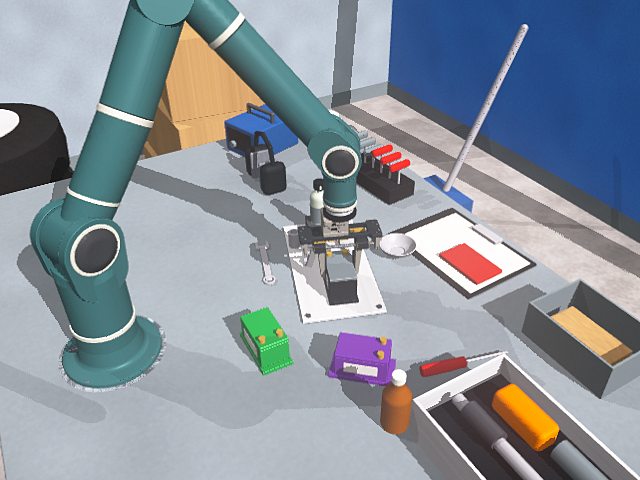

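Grip is good: 66 mm, which matches the case width. Next I'll slide it in while watching the force.

```bash
python3 - <<'E'
from h import *
np.set_printoptions(precision=1,suppress=True)
z=robot.observe()["tcp_pos"][2]; z=45
ax=np.array([np.cos(T[2]),np.sin(T[2])]); ay=np.array([-ax[1],ax[0]])
def st(x):
    o=robot.observe(); f=o["contact_force"]; w=o["tcp_pos"]
    print(round(o["t"],2),x,"tray",rel(T,w),"z",w[2],"f",f[:2]@ax,f[:2]@ay,f[2],"w",o["wrist_torque"]); return f[:2]@ax,f[:2]@ay
robot.servo_line(np.r_[wor(T,(-60,0)),z],feed=80,rotation=ori(T[2],1)); st(-60)
robot.servo_line(np.r_[wor(T,(-20,0)),z],feed=80); st(-20)
for x in range(-14,26,3):
    robot.servo_line(np.r_[wor(T,(x,0)),z],feed=30); a,b=st(x)
    if abs(a)>18 or abs(b)>15: break
snap("top","top3.png"); snap("side","side3.png")
b,f=fit("battery",BAT,[*wor(T,(x,0)),T[2]],["top","side"]); print(rel(T,b),np.degrees(b[2]-T[2]),f)
E
```

```text
7.64 -60 tray [-59.5  -0.4] z 45.33305168441101 f -0.3105817673086819 -0.9457808007657422 5.809034487890918 w [-0.1  0.1  0.2]
8.29 -20 tray [-20.4  -0.4] z 45.32821911352301 f -2.1662922118952066 -0.7316552943868079 6.147718300471623 w [-0.4  0.2  0.1]
8.64 -14 tray [-15.8  -0.4] z 45.352440332533334 f -5.651748713908332 -0.29818265201995353 6.865145388524742 w [-0.9  0.5  0. ]
8.89 -11 tray [-13.1  -0.5] z 45.35112446614727 f -5.565385070718856 0.16964409006218428 7.4059575042634584 w [-1.1  0.5  0. ]
9.14 -8 tray [-10.2  -0.4] z 45.32776129012939 f -5.743511090106869 0.012950301477393733 7.1689277028192295 w [-1.1  0.5  0. ]
9.39 -5 tray [-7.2 -0.5] z 45.34956806559 f -6.134437583072361 -0.12101587627042809 7.950651904340056 w [-1.1  0.5 -0. ]
9.64 -2 tray [-4.3 -0.5] z 45.33288006027879 f -6.1928539491551415 -0.5798089853355142 7.133179562922331 w [-1.1  0.5 -0. ]
9.89 1 tray [-1.2 -0.5] z 45.35706948030276 f -5.445181188039338 -1.1588314224110592 7.467690841823058 w [-1.1  0.5 -0. ]
10.14 4 tray [ 1.7 -0.5] z 45.34378305839432 f -5.9397558748935735 -1.4036515048300093 8.75786829
[... 237 characters left out ...]
7.639281041655005 w [-1.1  0.5 -0. ]
10.89 13 tray [10.7 -0.5] z 45.34793562846814 f -5.033102555352035 0.1293447114819879 6.960136357360664 w [-1.1  0.5  0. ]
11.14 16 tray [13.7 -0.5] z 45.3594969935244 f -6.313844413618413 -0.4263648880859965 7.298110120471702 w [-1.1  0.5  0. ]
11.39 19 tray [16.7 -0.5] z 45.31142800602349 f -6.487254066351382 0.8512174025000621 6.572133807567975 w [-1.1  0.5  0. ]
11.64 22 tray [18.8 -0.4] z 45.30239553364391 f -7.165642467022719 -0.4015328080859717 8.336030287299804 w [-1.4  0.7 -0.1]
11.89 25 tray [19.3  0. ] z 45.21887026255278 f -12.66743916418018 2.18882477125582 11.44108840859727 w [-2.4  1.4  0.1]
[15.  -1.5] -7.415105365391363 0.4603009819984436
```

```bash
python3 - <<'E'
from h import *
np.set_printoptions(precision=1,suppress=True)
ax=np.array([np.cos(T[2]),np.sin(T[2])]); ay=np.array([-ax[1],ax[0]])
def st(x):
    o=robot.observe(); f=o["contact_force"]; w=o["tcp_pos"]
    print(round(o["t"],2),x,"tray",rel(T,w),"z",w[2],"f",f[:2]@ax,f[:2]@ay,f[2]); return f[:2]@ax
robot.servo_line(np.r_[wor(T,(21,0)),45],feed=40); st(21)
grip(1.0); st("open")
robot.servo_line(np.r_[wor(T,(19,0)),130],feed=150)
grip(0.35)
robot.servo_line(np.r_[wor(T,(-85,0)),130],feed=200)
robot.servo_line(np.r_[wor(T,(-85,0)),14.5],feed=120); f0=st(-85)
robot.servo_line(np.r_[wor(T,(-66,0)),14.5],feed=60); st(-66)
for x in np.arange(-63,-40,2):
    robot.servo_line(np.r_[wor(T,(x,0)),14.5],feed=25); a=st(x)
    if abs(a-f0)>14: break
snap("side","side4.png")
robot.servo_line(np.r_[wor(T,(-85,0)),14.5],feed=80)
robot.servo_line(np.r_[wor(T,(-85,0)),240],feed=200)
s=snap("side","side5.png"); snap("top","top5.png")
c=project("side",np.r_[wor(T,(40,0)),40])[0].astype(int); print(c)
a=s[c[1]-75:c[1]+75,c[0]-100:c[0]+100,::-1]; cv2.imwrite("pics/crop5.png",cv2.resize(a,(800,600),interpolation=cv2.INTER_CUBIC))
b,f=fit("battery",BAT,[*wor(T,(18,0)),T[2]],["side"]); print(rel(T,b),np.degrees(b[2]-T[2]),f)
E
```

```text
12.34 21 tray [19.2  0.1] z 45.21909922334352 f -5.343262662605404 0.7749796770183448 7.466024946880089
12.9 open tray [21.1  0.1] z 44.90484442421096 f -0.2034796018217328 0.5943495076436225 -0.3641150206838108
16.37 -85 tray [-84.9  -0.6] z 15.100910705529012 f -0.7323457712785564 0.1048760030252883 0.5665594242109504
16.83 -66 tray [-65.3   0.1] z 14.572155181647004 f 0.6720884842816747 -0.2903575074983016 0.12612693245760287
17.1 -63 tray [-63.   0.] z 14.473964632604783 f -0.3221193909396985 0.1649383266731329 -1.0771161302561132
17.35 -61 tray [-61.   0.] z 14.47226346266436 f 0.3241216254678123 0.11784307365523776 -0.5265149391841112
17.6 -59 tray [-60.1   0. ] z 14.461168309956477 f -3.2062152387206857 0.4061207849111128 1.6254438730675027
17.85 -57 tray [-59.9  -0. ] z 14.455863721423455 f -7.41344186380322 0.26897372979910283 2.3126996412423693
18.1 -55 tray [-59.8  -0. ] z 14.439897552057245 f -11.619975661352125 1.5339595528932914 2.729898941461971
18.35 -53 tray [-59.6   0. ] z 14.402984095785932 f -14.162331200859622 0.47991898757615736 3.999632272351525
18.6 -51 tray [-59.4  -0. ] z 14.395448103170912 f -18.748854987341634 1.5523933974871058 5.639692315385239
[325 242]
[15.8  0.4] -1.167726209273304 0.09850543737411499
```

View pics/crop5.png

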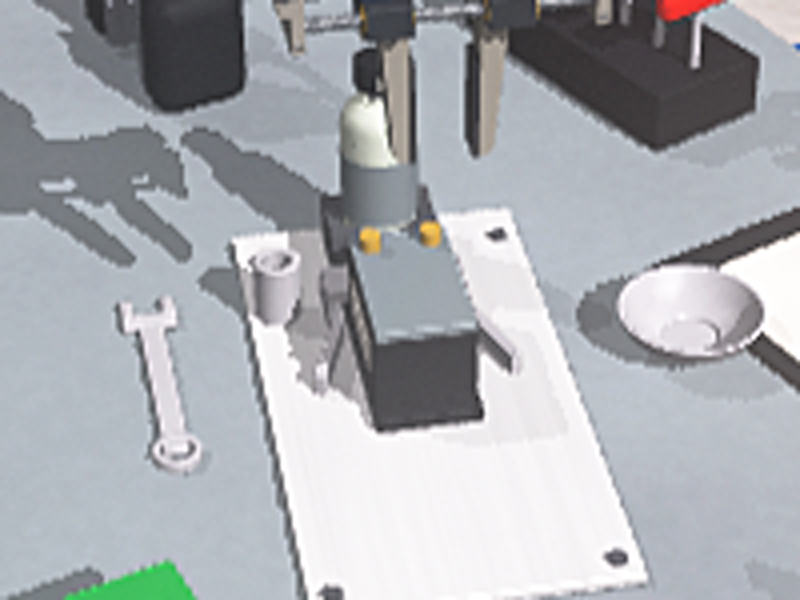

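View pics/top5.png

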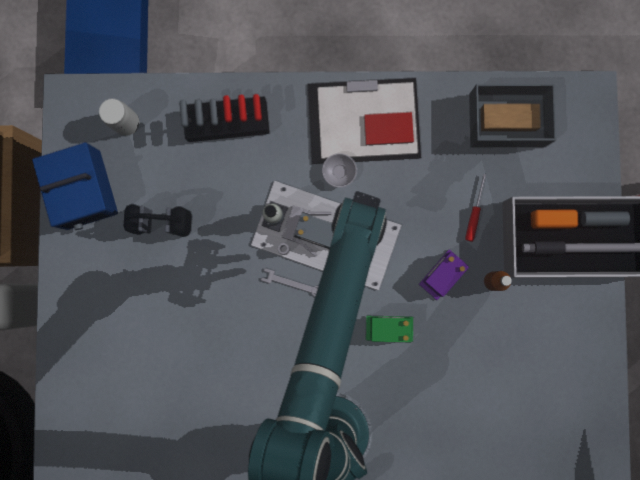

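Battery is home: it stopped hard with its rear edge at about -49, square under the two-finger push. Now the cap.

```bash
python3 - <<'E'
from h import *
np.set_printoptions(precision=1,suppress=True)
p=wor(T,(145,0)); p=.6*p+.4*np.array([613.3,161.8]); print(p)
grip(0.0,20)
robot.servo_line(np.r_[p,240],feed=150)
robot.servo_line(np.r_[p,180],feed=100); f0=robot.observe()["contact_force"][2]
for z in list(range(171,140,-2)):
    robot.servo_line(np.r_[p,z],feed=25); o=robot.observe(); a=o["contact_force"][2]-f0
    print(round(o["t"],2),z,o["tcp_pos"],round(a,1),o["contact_force"][:2])
    if a>18: break
robot.hold(.4); snap("side","side6.png"); print(robot.observe()["tcp_pos"])
robot.servo_line(np.r_[p,200],feed=60)
robot.servo_line(np.r_[p,300],feed=200); robot.hold(.5)
s=snap("side","side7.png"); t=snap("top","top7.png")
for n in("cap_top","battery"):
  for d in viewer.pinpoint(n,"side")[:1]: print(n,d["confidence"],toworld("side",d["at"]))
b,f=fit("battery",BAT,[*wor(T,(18,0)),T[2]],["side"]); print(rel(T,b),np.degrees(b[2]-T[2]),f,robot.observe()["t"])
c=[325,230]
cv2.imwrite("pics/crop7.png",np.hstack([cv2.resize(cv2.imread("pics/side%d.png"%i)[160:310,275:375],(400,600)) for i in(6,7)]))
E
```

```text
[614.7 160.5]
24.19 171 [614.6 160.4 170.9] 0.4 [0.1 0.6]
24.44 169 [614.6 160.5 168.9] 0.2 [-0.1  0.1]
24.69 167 [614.9 160.5 167.4] 3.5 [-0.1 -0.5]
24.94 165 [614.9 160.5 165.3] 5.3 [-0.2 -0.2]
25.19 163 [614.9 160.5 163.5] 6.1 [-1.  -0.3]
25.44 161 [614.9 160.5 161.7] 8.2 [-1.6 -0.8]
25.69 159 [615.  160.5 160.4] 11.8 [-2.1 -0.2]
25.94 157 [615.  160.5 160.3] 22.7 [-7.2 -1.3]
[615.1 160.5 160.3]
cap_top 0.59 [612.6 160.9 165.9]
battery 0.77 [ 298.6 -168.6   -0.5]
[13.2  0.3] -0.5708740229793275 0.08373254537582397 28.6583
```

View pics/crop7.png

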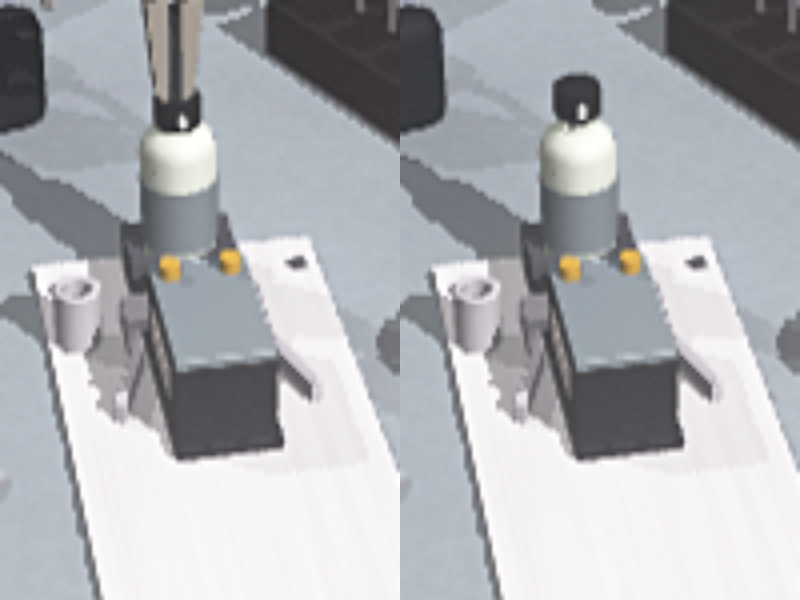

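```bash
python3 - <<'E'
from h import *
for x in(-44,-49,-54):
  for y in(35,-35): print(x,y,project("side",np.r_[wor(T,(x,y)),8])[0], project("side",np.r_[wor(T,(x,y)),18])[0])
E
```

```text
-44 35 [318.20973487 273.74526062] [318.14723823 270.68575316]
-44 -35 [345.25866009 270.44360564] [345.30330463 267.38952436]
-49 35 [318.54522335 274.98377298] [318.48389565 271.92102726]
-49 -35 [345.66381993 271.66584141] [345.71020486 268.60849   ]
-54 35 [318.88250664 276.22890014] [318.82236181 273.1629279 ]
-54 -35 [346.07112515 272.89456355] [346.11926886 269.83395294]
```

The rear foot corners in the picture, (320,274.5) and (345.8,271.3), match a foot rear edge at x = -49, so the battery is fully home. The cap bottomed out after 8 mm and sprang back.

```bash
python3 -c "
from h import *
print(robot.job_done())"
```

```text
the job is handed in; nothing more can be done
None
```

The battery is fully home under the lip and square against the stop; after that I pressed the spray cap all the way down, it sprang back up, and I handed the job in at about 29 s of the 51 s allowed.

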